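# Key a belt pulley onto a model-turntable drive

## Task

Take the flat-sided steel key from the wooden block and drop it upright into the slot of the turntable drive's upright shaft, right to the bottom; the shaft has some play, so feel for the slot. Then slide the aluminium pulley on, boss up, with its keyway over the key, press it down past the stiff rubber ring until it is home on the shoulder, hold it there a moment with a firm push of about 25 N (never over 40 N) and let go. Do not drop the pulley or force the key, and leave the round pin, jar, bowl and little tower alone.

Things in the scene. Friction and masses are not known exactly. Their poses are not given: they have to be found in the camera images.
- gearbox: the turntable drive, fixed to the table: grey box 120 x 120 x 40 mm, with a motor (48 mm round, 85 mm long, top 53 mm above the table, a black terminal box on it to 68 mm) on its +x side. Origin: centre of the underside; the shaft's axis is its z axis, and the key slot faces about its +x
- shaft_seat (a point): point on the upright shaft's axis, level with the top of its shoulder, 70 mm above the table: the pulley is home when its underside lies here. Axes as the gearbox. The shoulder is 54 mm round and 30 mm tall; above it the steel shaft is 30 mm round and 36 mm tall. Pushes of over 40 N on the pulley, key or shaft spoil the bearings
- shaft_top (a point): centre of the shaft's top end, 36 mm above shaft_seat; rim chamfered 3 mm. The key slot, 11 mm wide, floor 5 mm from the axis, is open to the top and the side; its mouth is 0.4 mm wider each side. It faces the gearbox's +x only roughly: the gears have play, the shaft may stand up to 0.18 rad either way, and turns within 0.2 rad if given about 0.15 N m
- slot_bottom (a point): bottom of the key slot if it faced exactly +x: 22 mm below shaft_seat, 12.5 mm from the axis. The foot of the key ends here or, with the shaft turned in its play, up to 2.5 mm to the side. Within the shoulder the slot is a closed pocket 22 mm deep, 5 to 20 mm from the axis, 11 mm wide. A key in it ends 6 mm below the shaft's top
- seal (a joint): travel of the black rubber ring (57 to 74 mm round, 10 mm tall) that slides stiffly on the shoulder: 0 = up, its top 6 mm above shaft_seat; 0.006 = fully down, level with shaft_seat. It takes about 9 N, plus 1.2 N for each 10 mm/s, to push it down, more than the pulley's weight, and it stays where it is left
- key: loose steel key, 56 g, a plain bar 14 x 10 mm and 52 mm long, upright in a socket of the wooden block with 32 mm showing. Origin: centre of its foot; x along the 14 mm side (radial in the slot), y along the 10 mm side, z up; foot chamfered 1 mm over 2 mm. Fits the slot turned by half a turn as well
- hub: loose aluminium belt pulley, about 0.42 kg, boss up on the table. Origin: centre of the underside; z up the bore. Wheel 100 mm round, 15 mm thick; on it a boss to 46 mm, 62 mm round with two flats 50 mm apart facing +y and -y. Bore 31 mm, lower mouth chamfered 2 mm. Keyway 11 mm wide, full height, on the +x side, out to 22.5 mm from the axis, its sides not chamfered
- block: wooden block 120 x 50 x 30 mm, fixed. Origin: centre of the underside, x along its length. Sockets 20 mm deep at x = -32 mm (the key, 14 mm side along the block's x) and x = +32 mm (the round pin)
- pin: round dowel pin, 10 mm across and 45 mm long, standing in the block's other socket; not used. Origin: centre of its foot
- jar: small glass jar with a white lid, 48 mm round, 60 mm tall, a bystander. Origin: centre of the underside
- bowl: white bowl 100 mm round, 42 mm tall, a bystander. Origin: centre of the underside
- tower: model castle tower, 50 x 50 x 55 mm, a bystander. Origin: centre of the underside
Things that resemble listed ones, but are neither listed nor needed, are in the scene too. Of the things that look like the gearbox, the larger one is meant.

How it is judged:
By the outcome, as a careful person would: the job done as asked, in the order asked, and still so for the second after the job is handed in, with the robot touching nothing.
It also fails if it takes over 72 s, if anything falls off the work surface, if the arm or the gripper's body presses on something with over 40 N, if the wrist force passes 120 N, or if a joint passes its speed limit or range.

## Robot

A 6-joint arm with a two-finger parallel gripper is mounted at the origin on the work surface. World frame = base frame: x ahead of the robot, y to its left, z up, the work surface at z = 0. Lengths are in m, angles in rad, forces in N, time in s.
With the tool pointing down it reaches from about 0.275 to 0.725 m from the base axis. Payload 15.9 kg.
Tool frame: the origin (TCP) lies at the very end of the fingers, on their centre line; the grasp point (between the pads) lies 19 mm behind it; z points along the fingers, y is the direction in which the jaws open and shut (so a half turn about z gives the same grasp; the last joint's range is limited). The gripper opens to 85 mm and grips with 20 to 120 N. Pads are 22 mm wide; open, the fingers measure 114 mm over their backs; the gripper's body (76 mm by 85 mm) begins 54 mm behind the grasp point. The pads swing forward as they close: fully open they stand 13 mm farther back than shut.
Start: joints at [-1.286, 0.213, -0.034, 1.323, 0, 1.571], TCP at [0.14, -0.48, 0.231] pointing down, gripper open.
Joint ranges: [-2.98, 2.98], [-0.74, 1.72], [-1.14, 1.35], [-2.1, 2.04], [-1.57, 1.44], [-3.14, 3.14]. Speed limits (rad/s): [1.89, 1.89, 2.39, 2.57, 3.14, 3.14].

## Interface

Orientations are given as a unit quaternion [w, x, y, z].
In Python, from station import bot gives the robot as it stands.
- The arm moves only by the tool send_rows, never from a script. Its argument "series" is a list of rows, each a list of 3 entries, a list of its own where there are three numbers: the shift along the world's x, y, z in m, then the turn, a rotation vector about the world's x, y, z in rad, then the finger opening in m, from 0 to 0.0854. A call has 1 to 20 rows; each row shifts and turns the pose as measured when the row begins; what a row does not reach is not made up. A row lasts 1/8 s, in which the tool goes at most 62.5 mm and 10.7 degrees, less where a joint would pass 70% of its speed; a pose out of reach is approached as far as the arm can. A call is refused whole if a number of a shift passes 0.0625 or a number of a turn 0.188, either way. A call with a gripper value outside its range is refused whole. The fingers move at their own pace and stop on an object; "grip_force" is the grip in N (left out, the last holds). Time passes only in rows, so rows that do not move let the fingers close. It gives the time, the measured TCP pose, the force and the opening at its end, in the units of the state.
- bot.get_obs(): the state, without advancing time (a new reading comes with each control period).
- bot.snapshot(name): name is "scene" or "top"; returns the picture (420x560x3 uint8, blue, green, red); there is no depth.
- bot.camera_info(name): a dict with "fx", "fy", "cx", "cy" (pixels), "camera_from_world" (4x4, takes a point from world to camera coordinates). Camera axes: x right, y up, looking along -z (the intrinsics and any distortion apply to the point x, -y, -z); pixel columns grow to the right and rows downward; lengths in m; the calibration is good to about 2 mm. A picture is of the moment at which its call begins. camera_info takes no time and is no camera call.
- bot.hand_in(): hands the job in, once; it reports no verdict.
Trained networks look in the newest picture that a camera, given by its name, has taken for a name from the list of things; names that differ only in an ending like _2 or _b are one class to them, and where a whole thing is asked for, a point or a joint stands for the part that bears it (a point fixed in the world has none). Each returns a list of dicts, best first, with "score" (0 to 1); they miss things now and then, are a little off and sometimes report something else, mostly with a low value. They report only what shows in the picture. A call takes as long as a camera call. They do not tell look-alikes from the thing itself.
- bot.cut_out(name, camera): "region" (420x560 bool, what is visible of it) and "box" ([left, top, right, bottom] in pixels, round what is visible of it).
The state is a dict: "clock": time; "qpos": joint angles; "joint_vel": joint speeds; "effort": joint torques, N m; "ee_pos": TCP position; "eef_rot": TCP orientation; "contact_force": force on the tool from outside, world axes, zero at the start; "moment": the same for the moment, N m; "finger_gap": finger opening in m.
Only numpy, scipy, OpenCV 4.12 (cv2) and the standard library are available. Lean on these libraries where they do the work, as an engineer would, in place of code of your own. Each camera call takes 0.05 s, during which the arm holds its last target. There are 200 camera calls.

## Working session

There is one attempt and no reset: what is moved stays moved. The work goes in short steps, Python scripts to look and compute and a tool call to move; the robot and the scene stay as the last step left them, time stands still between calls to the robot, and variables do not carry over. Pictures are saved under pics/ and viewed, about 8 in all and at most 12, crops included, and the job is handed in when it is done.

Besides the shell and the picture viewer there is one more tool, called after "Emit:" by a JSON object that holds its "method" and its "body". send_rows: Moves the arm, as the interface text tells. Its arguments: {"type":"object","properties":{"series":{"type":"array","items":{"type":"array"}},"grip_force":{"type":"number"}},"required":["series"]}

```bash
ls; mkdir -p pics; python3 - <<'E'
from station import bot
import cv2,numpy as np
for n in("scene","top"):
    im=bot.snapshot(n); cv2.imwrite(f"pics/{n}0.png",im); c=bot.camera_info(n)
    print(n,{k:(np.round(v,4).tolist()) for k,v in c.items()})
    for t in("gearbox","hub","block","key","pin","jar","bowl","tower"):
        print(t,[(round(float(d["score"]),2),np.round(d["box"]).astype(int).tolist(),int(d["region"].sum())) for d in bot.cut_out(t,n)])
a=cv2.imread("pics/scene0.png");b=cv2.imread("pics/top0.png")
o=bot.get_obs();print({k:np.round(v,3).tolist() for k,v in o.items()})
E
```

```text
pics
scene {'fx': 398.9754, 'fy': 398.9754, 'cx': 283.2639, 'cy': 205.8564, 'camera_from_world': [[0.8323, 0.5542, 0.0098, -0.4317], [-0.3796, 0.557, 0.7387, 0.1415], [0.4039, -0.6185, 0.674, -1.2704], [0.0, 0.0, 0.0, 1.0]]}
gearbox [(0.78, [314, 121, 354, 149], 726), (0.74, [286, 202, 368, 256], 2789)]
hub [(0.85, [299, 163, 328, 188], 653), (0.38, [192, 267, 253, 300], 1252)]
block [(0.87, [194, 268, 252, 302], 1257)]
key [(0.36, [298, 206, 326, 229], 282)]
pin [(0.49, [233, 271, 238, 280], 29)]
jar [(0.52, [385, 152, 406, 180], 355)]
bowl [(0.7, [228, 193, 251, 216], 539), (0.64, [178, 359, 234, 419], 2495)]
tower [(0.7, [224, 190, 251, 218], 557), (0.61, [193, 268, 253, 302], 1229)]
top {'fx': 400.9313, 'fy': 400.9313, 'cx': 279.2389, 'cy': 205.6497, 'camera_from_world': [[0.0238, -0.9997, 0.0053, -0.0225], [0.9965, 0.0242, 0.0795, -0.5388], [-0.0796, 0.0034, 0.9968, -1.3198], [0.0, 0.0, 0.0, 1.0]]}
gearbox [(0.85, [252, 146, 301, 213], 1635), (0.74, [130, 214, 171, 258], 891)]
hub [(0.93, [194, 207, 225, 235], 606)]
block [(0.89, [336, 196, 364, 237], 605), (0.39, [264, 176, 291, 200], 156)]
key []
pin [(0.47, [254, 145, 301, 211], 1704)]
jar [(0.79, [150, 156, 170, 169], 204)]
bowl [(0.8, [396, 160, 427, 192], 673)]
tower [(0.65, [271, 249, 292, 264], 232)]
{'clock': 0.9, 'qpos': [-1.286, 0.213, -0.034, 1.323, -0.0, 1.571], 'joint_vel': [-0.0, -0.001, 0.001, 0.001, -0.001, -0.001], 'effort': [0.002, -68.596, 48.732, 0.002, 0.0, 0.0], 'ee_pos': [0.14, -0.48, 0.231], 'eef_rot': [0.0, 0.99, 0.142, -0.0], 'contact_force': [0.087, 0.448, 0.088], 'moment': [-0.027, -0.022, -0.008], 'finger_gap': 0.085}
```

View pics/scene0.png

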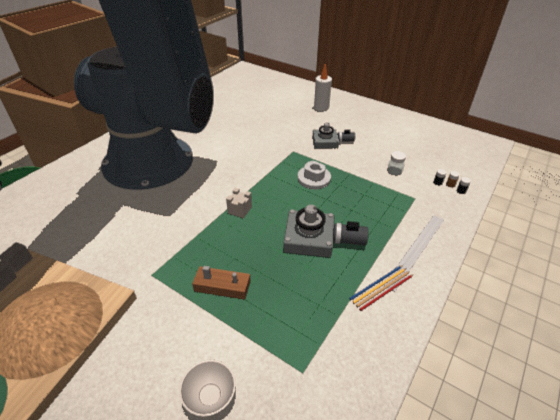

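View pics/top0.png

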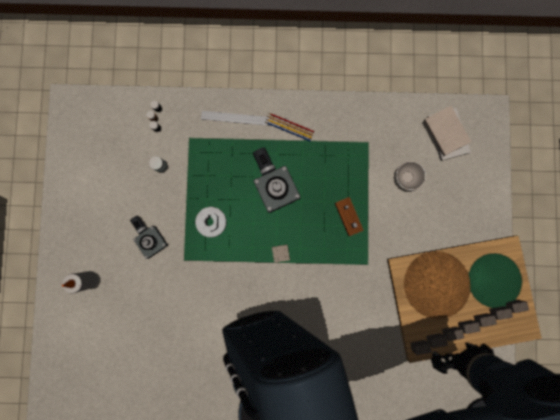

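The scene view shows the larger gearbox at (325,230) and a small look-alike at (330,135). The pulley is at (314,173), the block at (222,283), and the key is probably its taller, left stub at (207,271). In the top view the gearbox is at (277,190), the pulley at (210,221) and the block at (349,217). Next is one enlarged montage to confirm this.

```bash
cat > h.py <<'E'
from station import bot
import cv2,numpy as np
def cam(n):
    c=bot.camera_info(n);return c,np.array(c["camera_from_world"])
def proj(n,P):
    c,T=cam(n);P=np.atleast_2d(P);q=P@T[:3,:3].T+T[:3,3]
    return np.c_[c["cx"]+c["fx"]*q[:,0]/-q[:,2],c["cy"]+c["fy"]*-q[:,1]/-q[:,2]]
def ray(n,uv,z):
    c,T=cam(n);d=np.array([(uv[0]-c["cx"])/c["fx"],-(uv[1]-c["cy"])/c["fy"],-1.])
    R=T[:3,:3];o=-R.T@T[:3,3];w=R.T@d
    return o+w*(z-o[2])/w[2]
def crop(im,x,y,w,h,s):
    return cv2.resize(im[y:y+h,x:x+w],None,fx=s,fy=s,interpolation=cv2.INTER_CUBIC)
E
python3 - <<'E'
from h import *
a=cv2.imread("pics/scene0.png");b=cv2.imread("pics/top0.png")
r1=np.hstack([crop(a,280,195,53,40,5),crop(a,188,262,66,40,4),crop(a,290,155,53,40,5)])
r2=np.hstack([crop(b,250,146,53,68,5),crop(b,330,193,40,50,6.8)[:340],crop(b,192,205,36,45,340/45)])
w=max(r1.shape[1],r2.shape[1]);p=lambda r:cv2.copyMakeBorder(r,0,4,0,w-r.shape[1],0)
r1=np.hstack([crop(a,280,195,53,40,5),crop(a,188,262,66,50,4),crop(a,290,155,53,40,5)]);
m=np.vstack([p(r1),p(r2)]);print(m.shape);cv2.imwrite("pics/m1.png",m)
for n,uv,z in(("top",(277,187),.106),("top",(346,208),.04),("top",(353,227),.04),("top",(210,221),.015),("scene",(314,180),.01)):print(n,uv,ray(n,uv,z).round(3))
E
```

```text
Traceback (most recent call last):
ValueError: all the input array dimensions except for the concatenation axis must match exactly, but along dimension 0, the array at index 0 has size 200 and the array at index 1 has size 160
```

```bash
python3 - <<'E'
from h import *
a=cv2.imread("pics/scene0.png");b=cv2.imread("pics/top0.png")
t=lambda im,cx,cy,r:cv2.resize(im[cy-r:cy+r,cx-r:cx+r],(264,264),interpolation=cv2.INTER_CUBIC)
m=np.vstack([np.hstack([t(a,315,225,33),t(a,222,282,33),t(a,314,174,22)]),np.hstack([t(b,277,187,33),t(b,349,217,24),t(b,210,221,22)])])
cv2.imwrite("pics/m1.png",m)
for n,uv,z in(("top",(277,187),.106),("top",(346,208),.04),("top",(353,227),.04),("top",(210,221),.015),("scene",(314,180),.01)):print(n,uv,ray(n,uv,z).round(3))
E
```

```text
top (277, 187) [ 0.591 -0.001  0.106]
top (346, 208) [ 0.535 -0.23   0.04 ]
top (353, 227) [ 0.473 -0.254  0.04 ]
top (210, 221) [0.483 0.221 0.015]
scene (314, 180) [0.492 0.206 0.01 ]
```

View pics/m1.png

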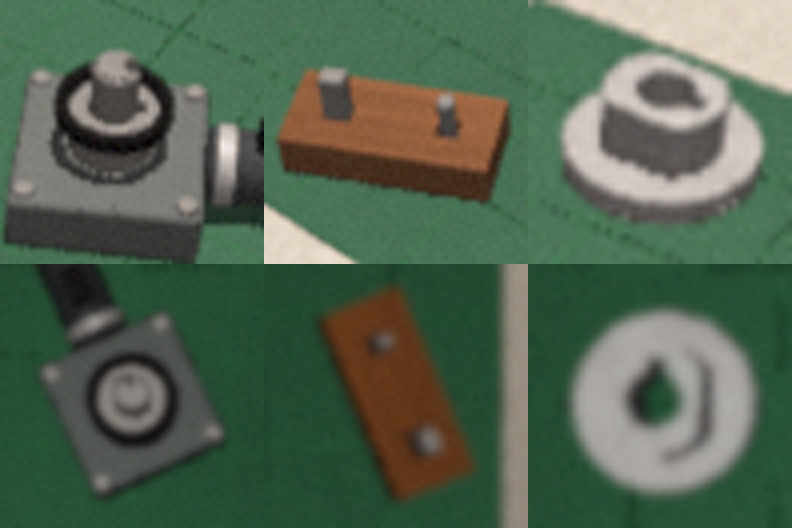

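The montage confirms each choice:
- **Gearbox:** the large one, with its motor pointing up and left in the top view.
- **Key:** the thicker, flat-sided stub at the block's low-x end, top (354,227).
- **Pin:** the thinner stub at top (346,208).
- **Pulley:** flats along about world x, with the keyway towards +x.

Next I fit the poses with simple layered renderings.

```bash
cat > fit.py <<'E'
from h import *
from scipy.optimize import minimize
S=4
def circ(r,n=48):
    t=np.linspace(0,2*np.pi,n,endpoint=False);return np.c_[r*np.cos(t),r*np.sin(t)]
def rect(x0,x1,y0,y1):return np.array([[x0,y0],[x1,y0],[x1,y1],[x0,y1]],float)
def at(p,z):return np.c_[p,np.full(len(p),z)]
def prism(p,z0,z1):return ("hull",np.r_[at(p,z0),at(p,z1)])
def rot(P,a):
    c,s=np.cos(a),np.sin(a);return np.c_[P[:,0]*c-P[:,1]*s,P[:,0]*s+P[:,1]*c,P[:,2]]
def labels(n,layers,pose,win):
    x0,y0,w,h=win;L=np.zeros((h*S,w*S),np.uint8)
    for i,(k,P) in enumerate(layers):
        uv=(proj(n,rot(P,pose[2])+[pose[0],pose[1],0])-[x0,y0]+.5)*S-.5
        if k=="hull":uv=cv2.convexHull(uv.astype(np.float32))[:,0]
        cv2.fillPoly(L,[np.round(uv*16).astype(np.int32)],i+1,shift=4)
    return L
def cost(n,im,mk,p,win,ig=()):
    layers=mk(p);L=labels(n,layers,p,win);x0,y0,w,h=win
    A=np.stack([cv2.resize(cv2.GaussianBlur((L==i).astype(np.float32),(0,0),.5*S),(w,h),interpolation=cv2.INTER_AREA).ravel() for i in range(len(layers)+1)],1)
    wt=np.all([A[:,i]<.02 for i in ig],0) if ig else np.ones(len(A),bool)
    B=im[y0:y0+h,x0:x0+w].reshape(-1,3).astype(float)
    X=np.linalg.lstsq(A[wt],B[wt],rcond=None)[0]
    return np.mean((A[wt]@X-B[wt])**2)
def fit(n,im,mk,p0,win,ig=(),d=(.006,.006,.15,.15)):
    p0=np.array(p0,float);sx=np.vstack([p0]+[p0+np.eye(len(p0))[i]*d[i] for i in range(len(p0))])
    r=minimize(lambda p:cost(n,im,mk,p,win,ig),p0,method="Nelder-Mead",options=dict(initial_simplex=sx,xatol=1e-4,fatol=1e-3,maxiter=250))
    return r.x,r.fun
B50=rect(-.06,.06,-.025,.025)
def block(p):return [prism(B50,0,.03),("poly",at(B50,.03)),prism(circ(.005)+[.032,0],.03,.055),("poly",at(circ(.005)+[.032,0],.055)),prism(rect(-.039,-.025,-.005,.005),.03,.062),("poly",at(rect(-.039,-.025,-.005,.005),.062))]
def boss():
    c=circ(.031,96);c[:,1]=np.clip(c[:,1],-.025,.025);return c
def bore():
    c=circ(.0155,96);t=np.arctan2(c[:,1],c[:,0]);i=np.argsort(t);c=c[i];k=np.abs(c[:,1])<.0055;k&=c[:,0]>0
    a=c[(c[:,1]<0)&~k];b=c[(c[:,1]>=0)&~k]
    return np.r_[a,[[.0145,-.0055],[.0225,-.0055],[.0225,.0055],[.0145,.0055]],b]
def hub(p,z=0):return [prism(circ(.05),z,z+.015),("poly",at(circ(.05),z+.015)),prism(boss(),z+.015,z+.046),("poly",at(boss(),z+.046)),("poly",at(bore(),z+.046))]
def slotted(a):
    p=np.r_[[[.005,.0055],[.0134,.0055]],[q for q in circ(.0145,97) if not(q[0]>0 and abs(q[1])<.0055)][0:],[[.0134,-.0055],[.005,-.0055]]]
    return at(p,0)
def gear(p):
    b=rect(-.06,.06,-.06,.06);m=np.array([[x,.026*np.cos(t),.029+.026*np.sin(t)] for x in(.06,.15) for t in np.linspace(0,6.28,24)])
    m=np.r_[m,[[x,y,.07] for x in(.07,.15) for y in(-.025,.025)]]
    sl=rot(at(rect(.005,.0147,-.0055,.0055),.106),p[3]);sd=rot(np.array([[.0147,-.0055,.106],[.0147,.0055,.106],[.0147,.0055,.07],[.0147,-.0055,.07]]),p[3])
    return [prism(b,0,.04),("poly",at(b,.04)),("hull",m),prism(circ(.027),.04,.07),prism(circ(.037),.066,.076),("poly",at(circ(.0285),.076)),("poly",at(circ(.027),.07)),prism(circ(.0148),.07,.106),("poly",at(circ(.0148),.106)),("poly",sl)]
E
python3 - <<'E'
from fit import *
I={n:cv2.imread(f"pics/{n}0.png") for n in("scene","top")}
W=dict(block=dict(scene=(185,255,75,55),top=(328,188,44,58)),hub=dict(scene=(288,152,52,46),top=(188,200,44,42)),gear=dict(scene=(280,195,60,66),top=(248,160,56,56)))
for nm,mk,p0 in(("block",block,[.504,-.242,.35]),("hub",hub,[.485,.215,.0]),("gear",gear,[.591,-.001,.38,0])):
    for n in("top","scene"):
        best=None
        for dy in(-.25,0,.25):
            q=list(p0);q[-1]+=dy if nm!="gear" else dy*.5
            r=fit(n,I[n],mk,q,W[nm][n],(3,) if nm=="gear" else ())
            if best is None or r[1]<best[1]:best=r
        print(nm,n,best[0].round(4),round(best[1],1))
E
```

```text
block top [ 0.5093 -0.242   0.4189] 482.7Traceback (most recent call last):
  File "<stdin>", line 9, in <module>
  File "fit.py", line 27, in fit
    r=minimize(lambda p:cost(n,im,mk,p,win,ig),p0,method="Nelder-Mead",options=dict(initial_simplex=sx,xatol=1e-4,fatol=1e-3,maxiter=250))
    res = _minimize_neldermead(fun, x0, args, callback, bounds=bounds,
                               **options)
    fxr = func(xr)
    fx = function(np.copy(x), *(wrapper_args + args))
  File "fit.py", line 27, in <lambda>
    r=minimize(lambda p:cost(n,im,mk,p,win,ig),p0,method="Nelder-Mead",options=dict(initial_simplex=sx,xatol=1e-4,fatol=1e-3,maxiter=250))
                        ~~~~^^^^^^^^^^^^^^^^^^
  File "fit.py", line 19, in cost
    layers=mk(p);L=labels(n,layers,p,win);x0,y0,w,h=win
                   ~~~~~~^^^^^^^^^^^^^^^^
  File "fit.py", line 14, in labels
    uv=(proj(n,rot(P,pose[2])+[pose[0],pose[1],0])-[x0,y0]+.5)*S-.5
        ~~~~^^^^^^^^^^^^^^^^^^^^^^^^^^^^^^^^^^^^^^
  File "h.py", line 6, in proj
    c,T=cam(n);P=np.atleast_2d(P);q=P@T[:3,:3].T+T[:3,3]
        ~~~^^^
  File "h.py", line 4, in cam
    c=bot.camera_info(n);return c,np.array(c["camera_from_world"])
ValueError: time passes only in moves, steps and waits
```

```bash
sed -i 's/^def cam(n):/from functools import lru_cache\n@lru_cache\ndef cam(n):/' h.py
cat > run.py <<'E'
from fit import *
I={n:cv2.imread(f"pics/{n}0.png") for n in("scene","top")}
W=dict(block=dict(scene=(185,258,72,52),top=(330,190,37,52)),hub=dict(scene=(288,152,52,46),top=(188,200,44,42)),gear=dict(scene=(280,195,60,66),top=(248,160,56,56)))
for nm,mk,p0 in(("block",block,[.504,-.242,.35]),("hub",hub,[.485,.215,.0]),("gear",gear,[.591,-.001,.38,0])):
    for n in("top","scene"):
        best=None
        for dy in(-.25,0,.25):
            q=list(p0);q[-1]+=dy if nm!="gear" else dy*.5
            r=fit(n,I[n],mk,q,W[nm][n],(3,) if nm=="gear" else ())
            if best is None or r[1]<best[1]:best=r
        print(nm,n,best[0].round(4),round(best[1],1))
E
python3 run.py
```

```text
block top [ 0.5099 -0.2421  0.4145] 7.4
block scene [ 0.5095 -0.2394  0.4085] 457.1
hub top [ 0.4808  0.2208 -0.0096] 46.3
hub scene [0.4817 0.2217 0.0239] 1753.5
gear top [ 0.5947  0.0008  0.4577 -0.089 ] 40.3
gear scene [0.5951 0.0032 0.4416 0.0126] 195.1
```

Both cameras agree to about 3 mm: block (0.510,-0.241, yaw 0.41), pulley (0.481,0.221, yaw about 0), gearbox (0.595,0.002, yaw 0.45). That puts the key at about (0.480,-0.254). I'm moving there now.

Emit:
{"method": "send_rows", "body": {"series": [[[0.034,0.0226,0],[0,0,0.0127],0.04],[[0.034,0.0226,0],[0,0,0.0127],0.04],[[0.034,0.0226,0],[0,0,0.0127],0.04],[[0.034,0.0226,0],[0,0,0.0127],0.04],[[0.034,0.0226,0],[0,0,0.0127],0.04],[[0.034,0.0226,0],[0,0,0.0127],0.04],[[0.034,0.0226,0],[0,0,0.0127],0.04],[[0.034,0.0226,0],[0,0,0.0127],0.04],[[0.034,0.0226,0],[0,0,0.0127],0.04],[[0.034,0.0226,0],[0,0,0.0127],0.04]], "grip_force": 40}}

```text
clock: 2.15
ee_pos: [0.4886, -0.247, 0.2317]
eef_rot: [0.001, 0.979, 0.204, 0.0]
contact_force: [-1.0, -0.9, 0.3]
finger_gap: 0.0402
```

Emit:
{"method": "send_rows", "body": {"series": [[[-0.008,-0.007,-0.04],[0,0,0],0.04],[[0,0,-0.05],[0,0,0],0.04],[[0,0,-0.05],[0,0,0],0.04],[[0,0,-0.012],[0,0,0],0.04],[[0,0,0],[0,0,0],0.04]]}}

```text
clock: 2.78
ee_pos: [0.4838, -0.2524, 0.0773]
eef_rot: [0.002, 0.978, 0.206, 0.002]
contact_force: [0.3, 0.5, -0.5]
finger_gap: 0.0399
```

```bash
python3 - <<'E'
from h import *
o=bot.get_obs();p=np.array(o["ee_pos"]);print(p,o["eef_rot"])
ts=[]
for n,k in(("scene",(.4804,-.2538,.062)),("top",(.4804,-.2538,.062))):
    im=bot.snapshot(n);cv2.imwrite(f"pics/{n}1.png",im)
    c=np.round(proj(n,k)[0]).astype(int);r=28;t=im[c[1]-r:c[1]+r,c[0]-r:c[0]+r];t=cv2.resize(t,(390,390),interpolation=cv2.INTER_CUBIC)
    for q,col in((p,(0,0,255)),(k,(255,255,0))):
        u=(proj(n,q)[0]-c+r+.5)*390/(2*r);cv2.drawMarker(t,tuple(int(v) for v in u),col,0,12,1)
    ts.append(t)
cv2.imwrite("pics/k1.png",np.hstack(ts))
E
```

```text
[ 0.48382958 -0.25238723  0.07732705] [0.00187468 0.97846577 0.20639254 0.00182873]
```

View pics/k1.png

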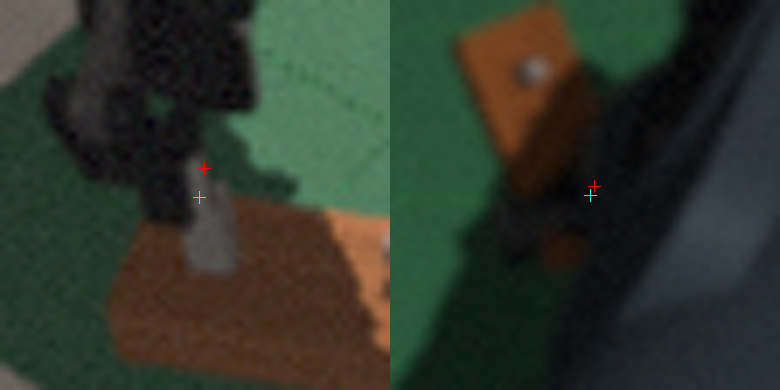

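The left picture shows the fingers straddling the key, with its top near (205,180) between them. I correct by 3 mm, lower and grip.

Emit:
{"method": "send_rows", "body": {"series": [[[-0.0034,-0.0014,-0.014],[0,0,0],0.04],[[0,0,-0.01],[0,0,0],0.04],[[0,0,0],[0,0,0],0.03],[[0,0,0],[0,0,0],0.02]]}}

```text
clock: 3.38
ee_pos: [0.4825, -0.2553, 0.0555]
eef_rot: [0.004, 0.978, 0.206, 0.004]
contact_force: [-0.5, -0.2, -0.9]
finger_gap: 0.0202
```

Emit:
{"method": "send_rows", "body": {"series": [[[-0.002,0.0015,-0.002],[0.006,0.0095,0],0.02],[[0,0,0],[0,0,0],0.014],[[0,0,0],[0,0,0],0.0],[[0,0,0],[0,0,0],0.0],[[0,0,0],[0,0,0],0.0]]}}

```text
clock: 4.0
ee_pos: [0.4807, -0.2538, 0.054]
eef_rot: [-0.0, 0.978, 0.206, 0.0]
contact_force: [-0.9, 0.2, -0.7]
finger_gap: 0.0085
```

Emit:
{"method": "send_rows", "body": {"series": [[[0,0,0],[0,0,0],0.0],[[0,0,0.004],[0,0,0],0.0],[[0,0,0.004],[0,0,0],0.0]]}}

```text
clock: 4.38
ee_pos: [0.4805, -0.2537, 0.0622]
eef_rot: [-0.0, 0.978, 0.206, 0.0]
contact_force: [0.3, 0.1, -0.4]
finger_gap: 0.0081
```

```bash
python3 - <<'E'
from h import *
o=bot.get_obs();p=np.array(o["ee_pos"]);print(p,o["eef_rot"])
n="scene";im=bot.snapshot(n);cv2.imwrite(f"pics/{n}2.png",im)
c=np.round(proj(n,p)[0]).astype(int);r=28
ts=[cv2.resize(cv2.convertScaleAbs(i[c[1]-r:c[1]+r,c[0]-r:c[0]+r],alpha=1.6),(390,390),interpolation=cv2.INTER_CUBIC) for i in(im,)]
cv2.imwrite("pics/k2.png",np.hstack(ts))
E
```

```text
[ 0.48053771 -0.25368126  0.06218229] [-2.31141921e-04  9.78483424e-01  2.06325313e-01  3.74735958e-05]
```

View pics/k2.png

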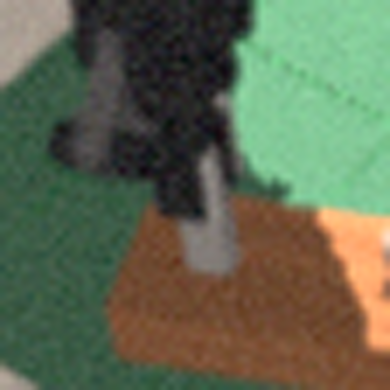

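The gap holds at 8 mm with 0 commanded, so the pads are on the key. I lift and check.

Emit:
{"method": "send_rows", "body": {"series": [[[0,0,0.01],[0,0,0],0.0],[[0,0,0.03],[0,0,0],0.0],[[0,0,0.04],[0,0,0],0.0],[[0,0,0.04],[0,0,0],0.0],[[0,0,0.02],[0,0,0],0.0]]}}

```text
clock: 5.05
ee_pos: [0.4794, -0.2531, 0.2086]
eef_rot: [-0.0, 0.978, 0.206, -0.0]
contact_force: [0.1, -0.9, -0.7]
finger_gap: 0.0086
```

```bash
python3 - <<'E'
from h import *
o=bot.get_obs();p=np.array(o["ee_pos"]);print(p,o["eef_rot"],o["finger_gap"])
n="scene";im=bot.snapshot(n);cv2.imwrite(f"pics/{n}3.png",im)
c=np.round(proj(n,p-[0,0,.02])[0]).astype(int);r=40
t=cv2.resize(cv2.convertScaleAbs(im[c[1]-r:c[1]+r,c[0]-r:c[0]+r],alpha=1.6),(560,560),interpolation=cv2.INTER_CUBIC)
for dz,col in((0,(0,0,255)),(-.043,(255,255,0))):
    u=(proj(n,p+[0,0,dz])[0]-c+r+.5)*7;cv2.drawMarker(t,tuple(int(v) for v in u),col,0,14,1)
cv2.imwrite("pics/k3.png",t)
E
```

```text
[ 0.47943712 -0.25308667  0.20863188] [-4.17943517e-04  9.78476974e-01  2.06355519e-01 -1.90483339e-04] 0.0085553445002288
```

View pics/k3.png

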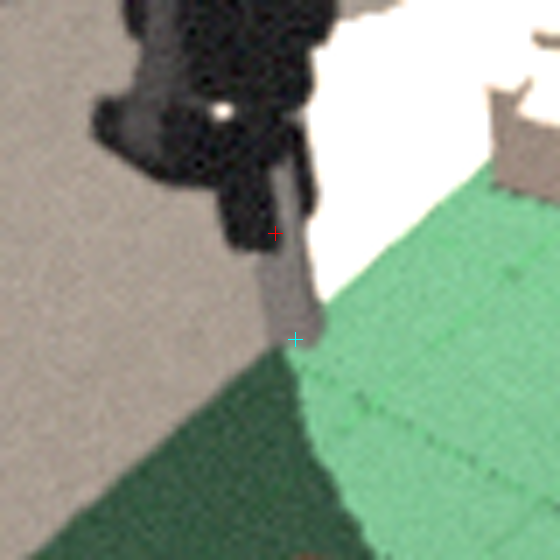

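The key is held upright with its foot about 43 mm below the TCP, which matches the cyan mark. I carry it to just outside the shaft on the slot side, then feel inward for the slot.

Emit:
{"method": "send_rows", "body": {"series": [[[0.0184,0.0336,0],[0,0,0],0.0],[[0.0184,0.0336,0],[0,0,0],0.0],[[0.0184,0.0336,0],[0,0,0],0.0],[[0.0184,0.0336,0],[0,0,0],0.0],[[0.0184,0.0336,0],[0,0,0],0.0],[[0.0184,0.0336,0],[0,0,0],0.0],[[0.0184,0.0336,0],[0,0,0],0.0],[[0.014,0.025,0],[0,0,0],0.0],[[0,0,0],[0,0,0],0.0],[[0,0,0],[0,0,0],0.0]]}}

```text
clock: 6.35
ee_pos: [0.6256, 0.0149, 0.213]
eef_rot: [0.001, 0.979, 0.206, 0.002]
contact_force: [-1.0, -0.3, -0.6]
finger_gap: 0.0082
```

Emit:
{"method": "send_rows", "body": {"series": [[[0.0,0.0,-0.04],[0.001,0.004,0],0.0],[[0,0,-0.03],[0,0,0],0.0],[[0,0,-0.013],[0,0,0],0.0],[[0,0,0],[0,0,0],0.0]]}}

```text
clock: 6.85
ee_pos: [0.6248, 0.0116, 0.1298]
eef_rot: [0.001, 0.979, 0.204, 0.001]
contact_force: [-0.3, 0.9, 0.7]
finger_gap: 0.0084
```

```bash
python3 - <<'E'
from h import *
o=bot.get_obs();p=np.array(o["ee_pos"]);print(p,o["eef_rot"],o["finger_gap"],o["contact_force"])
n="scene";im=bot.snapshot(n);cv2.imwrite(f"pics/{n}4.png",im)
c=np.round(proj(n,p-[0,0,.03])[0]).astype(int);r=40
t=cv2.resize(cv2.convertScaleAbs(im[c[1]-r:c[1]+r,c[0]-r:c[0]+r],alpha=1.6),(560,560),interpolation=cv2.INTER_CUBIC)
for q,col in((p,(0,0,255)),(p-[0,0,.043],(255,255,0)),(np.array([.595,.002,.106]),(0,255,0))):
    u=(proj(n,q)[0]-c+r+.5)*7;cv2.drawMarker(t,tuple(int(v) for v in u),col,0,14,1)
cv2.imwrite("pics/k4.png",t)
E
```

```text
[0.62477741 0.01161386 0.1297725 ] [7.71814214e-04 9.79006244e-01 2.03827571e-01 7.07523229e-04] 0.008378133706953485 [-0.26107753  0.91980269  0.74060923]
```

View pics/k4.png

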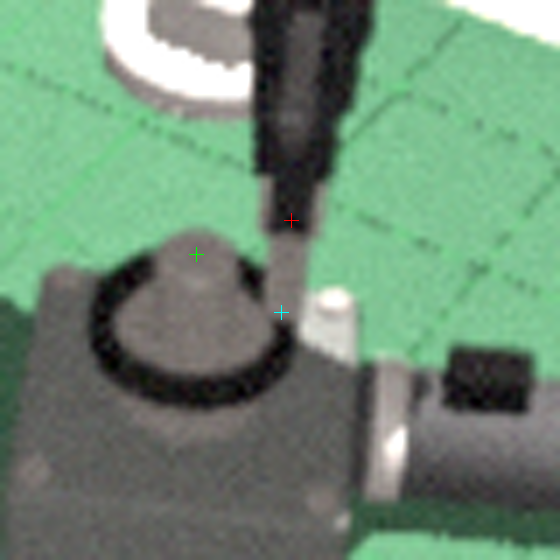

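Emit:
{"method": "send_rows", "body": {"series": [[[-0.0012,0.0028,0],[-0.001,0.002,0],0.0],[[0,0,0],[0,0,0],0.0],[[-0.0037,-0.0016,0],[0,0,0],0.0],[[-0.0018,-0.0008,0],[0,0,0],0.0],[[0,0,0],[0,0,0],0.0]]}}

```text
clock: 7.52
ee_pos: [0.6195, 0.012, 0.1336]
eef_rot: [0.002, 0.979, 0.204, 0.002]
contact_force: [0.6, -0.4, -1.5]
finger_gap: 0.0085
```

```bash
cat > st.py <<'E'
from station import bot
import numpy as np,sys
A=np.array([.595,.002]);a=float(sys.argv[1]) if len(sys.argv)>1 else .41
u=np.array([np.cos(a),np.sin(a)]);v=np.array([-u[1],u[0]])
o=bot.get_obs();p=np.array(o["ee_pos"]);q=o["eef_rot"];d=p[:2]-A;f=np.array(o["contact_force"])
print("t",round(o["clock"],2),"p",p.round(4),"rad",round(d@u,4),"lat",round(d@v,4),"yaw",round(2*np.arctan2(q[2],q[1]),3),"wz",np.round([q[0],q[3]],4),"F rad,lat,z",np.round([f[:2]@u,f[:2]@v,f[2]],1),"M",np.round(o["moment"],2),"gap",round(o["finger_gap"],4))
E
python3 st.py
```

```text
t 7.53 p [0.6195 0.012  0.1336] rad 0.0264 lat -0.0005 yaw 0.411 wz [0.0016 0.0022] F rad,lat,z [ 0.4 -0.6 -1.5] M [-0.04 -0.03 -0.02] gap 0.0085
```

Emit:
{"method": "send_rows", "body": {"series": [[[-0.0013,-0.0002,-0.003],[0.001,0.005,0],0.0],[[-0.0009,-0.0004,0],[0,0,0],0.0],[[-0.0009,-0.0004,0],[0,0,0],0.0],[[-0.0009,-0.0004,0],[0,0,0],0.0],[[0,0,0],[0,0,0],0.0]]}}

```text
clock: 8.15
ee_pos: [0.6152, 0.0105, 0.1302]
eef_rot: [0.0, 0.979, 0.204, -0.0]
contact_force: [1.0, 0.2, -1.2]
finger_gap: 0.0084
```

```bash
python3 st.py
```

```text
t 8.15 p [0.6152 0.0105 0.1302] rad 0.0219 lat -0.0002 yaw 0.411 wz [ 0.0005 -0.0004] F rad,lat,z [ 1.  -0.3 -1.2] M [-0.02 -0.07 -0.01] gap 0.0084
```

Emit:
{"method": "send_rows", "body": {"series": [[[-0.0009,-0.0004,0],[0,0,0],0.0],[[-0.0009,-0.0004,0],[0,0,0],0.0],[[0,0,0],[0,0,0],0.0]]}}

```text
clock: 8.52
ee_pos: [0.6141, 0.01, 0.1305]
eef_rot: [0.0, 0.979, 0.204, 0.0]
contact_force: [2.9, 1.9, -3.0]
finger_gap: 0.0088
```

```bash
python3 st.py
```

```text
t 8.53 p [0.6141 0.01   0.1305] rad 0.0207 lat -0.0002 yaw 0.411 wz [0.0003 0.0005] F rad,lat,z [ 3.4  0.6 -3. ] M [ 0.27 -0.71  0.01] gap 0.0088
```

Contact with the shaft's flank at radius about 21 mm, so the key isn't in the slot yet. Before scanning sideways I check the first top picture for the slot direction.

```bash
python3 - <<'E'
from fit import *
im=cv2.imread("pics/top0.png")
b=[]
for s in np.arange(-.24,.25,.06):
    r=minimize(lambda p:cost("top",im,lambda q:gear([0,0,0,s]),[p[0],p[1],.45],(262,172,30,30)),[.595,.001],method="Nelder-Mead",options=dict(initial_simplex=[[.595,.001],[.598,.001],[.595,.004]],maxiter=60))
    print(round(s,2),r.x.round(4),round(r.fun,2))
E
```

```text
-0.24 [0.5945 0.0009] 48.17
-0.18 [0.5945 0.0009] 48.07
-0.12 [0.5945 0.0009] 48.0
-0.06 [0.5945 0.0009] 48.19
0.0 [0.5945 0.0009] 48.21
0.06 [0.5945 0.0009] 48.73
0.12 [0.5945 0.0009] 48.89
0.18 [0.5947 0.0009] 48.92
0.24 [0.5945 0.0009] 49.67
```

The fit leans to the negative side, weakly, so I scan that way with light pressure.

Emit:
{"method": "send_rows", "body": {"series": [[[0.0002,-0.001,0],[0,0,0],0.0],[[0.0002,-0.001,0],[0,0,0],0.0],[[0,0,0],[0,0,0],0.0]]}}

```text
clock: 8.9
ee_pos: [0.6147, 0.0084, 0.1307]
eef_rot: [-0.0, 0.979, 0.204, 0.001]
contact_force: [3.0, 1.6, -1.4]
finger_gap: 0.0084
```

```bash
python3 st.py
```

```text
t 8.9 p [0.6147 0.0084 0.1307] rad 0.0206 lat -0.002 yaw 0.411 wz [-0.0001  0.0008] F rad,lat,z [ 3.4  0.3 -1.4] M [ 0.61 -0.7   0.01] gap 0.0084
```

Emit:
{"method": "send_rows", "body": {"series": [[[-0.0003,-0.0012,0],[0,0,0],0.0],[[-0.0003,-0.0012,0],[0,0,0],0.0],[[0,0,0],[0,0,0],0.0]]}}

```text
clock: 9.28
ee_pos: [0.6147, 0.0066, 0.1309]
eef_rot: [-0.001, 0.979, 0.204, 0.002]
contact_force: [4.3, 4.8, -1.3]
finger_gap: 0.0086
```

```bash
python3 st.py
```

```text
t 9.28 p [0.6147 0.0066 0.1309] rad 0.0199 lat -0.0037 yaw 0.412 wz [-0.0007  0.0015] F rad,lat,z [ 5.8  2.7 -1.3] M [ 1.01 -0.9  -0.  ] gap 0.0086
```

Emit:
{"method": "send_rows", "body": {"series": [[[0.0005,0.002,0],[0,0,0],0.0],[[-0.0008,0.0014,0],[0,0,0],0.0],[[-0.0007,0.0007,0],[0,0,0],0.0],[[-0.0006,0.0006,0],[0,0,0],0.0],[[0,0,0],[0,0,0],0.0]]}}

```text
clock: 9.9
ee_pos: [0.6134, 0.0106, 0.1311]
eef_rot: [0.0, 0.979, 0.204, 0.002]
contact_force: [4.4, 0.2, -1.4]
finger_gap: 0.0082
```

```bash
python3 st.py
```

```text
t 9.9 p [0.6134 0.0106 0.1311] rad 0.0203 lat 0.0005 yaw 0.411 wz [0.0003 0.0018] F rad,lat,z [ 4.1 -1.6 -1.4] M [ 0.04 -0.93  0.06] gap 0.0082
```

Emit:
{"method": "send_rows", "body": {"series": [[[-0.0006,0.0008,0],[0,0,0],0.0],[[-0.0006,0.0008,0],[0,0,0],0.0],[[-0.0006,0.0008,0],[0,0,0],0.0],[[0,0,0],[0,0,0],0.0]]}}

```text
clock: 10.4
ee_pos: [0.6109, 0.0129, 0.131]
eef_rot: [0.0, 0.979, 0.204, 0.001]
contact_force: [1.7, -1.5, 1.1]
finger_gap: 0.0086
```

```bash
python3 st.py
```

```text
t 10.4 p [0.6109 0.0129 0.131 ] rad 0.0189 lat 0.0036 yaw 0.411 wz [0.0005 0.0012] F rad,lat,z [ 0.9 -2.1  1.1] M [-0.33 -0.48 -0.02] gap 0.0086
```

Radial force dropped and the radius fell to 18.9 mm at lateral +3.6 mm, so the key is entering the slot. The shaft therefore stands at a yaw of about 0.6. I push in and turn with it.

Emit:
{"method": "send_rows", "body": {"series": [[[-0.0008,-0.0005,0],[0,0,0.04],0.0],[[-0.0008,-0.0005,0],[0,0,0.04],0.0],[[-0.0008,-0.0005,0],[0,0,0.04],0.0],[[0,0,0],[0,0,0],0.0]]}}

```text
clock: 10.9
ee_pos: [0.6078, 0.0112, 0.1307]
eef_rot: [0.0, 0.965, 0.264, 0.001]
contact_force: [1.5, -1.6, 0.7]
finger_gap: 0.0082
```

```bash
python3 st.py;python3 st.py .6
```

```text
t 10.9 p [0.6078 0.0112 0.1307] rad 0.0154 lat 0.0033 yaw 0.534 wz [0.0003 0.0006] F rad,lat,z [ 0.7 -2.   0.7] M [-0.23 -0.37  0.05] gap 0.0082
t 10.9 p [0.6078 0.0112 0.1307] rad 0.0157 lat 0.0004 yaw 0.534 wz [0.0003 0.0006] F rad,lat,z [ 0.3 -2.1  0.7] M [-0.23 -0.37  0.05] gap 0.0082
```

Emit:
{"method": "send_rows", "body": {"series": [[[-0.0006,-0.0008,0],[0,0,0.03],0.0],[[-0.0008,-0.0005,0],[0,0,0.02],0.0],[[-0.0008,-0.0005,0],[0,0,0],0.0],[[0,0,0],[0,0,0],0.0]]}}

```text
clock: 11.4
ee_pos: [0.6049, 0.0093, 0.1305]
eef_rot: [0.0, 0.957, 0.289, 0.0]
contact_force: [-0.0, -0.9, -0.4]
finger_gap: 0.0087
```

```bash
python3 st.py .6
```

```text
t 11.4 p [0.6049 0.0093 0.1305] rad 0.0123 lat 0.0004 yaw 0.586 wz [0.0001 0.0001] F rad,lat,z [-0.5 -0.8 -0.4] M [-0.1  -0.16  0.06] gap 0.0087
```

Emit:
{"method": "send_rows", "body": {"series": [[[-0.0007,-0.0005,0],[0,0,0],0.0],[[-0.0007,-0.0005,0],[0,0,0],0.0],[[0,0,0],[0,0,0],0.0]]}}

```text
clock: 11.78
ee_pos: [0.6041, 0.0087, 0.1307]
eef_rot: [-0.0, 0.957, 0.289, 0.001]
contact_force: [2.9, 0.5, -1.7]
finger_gap: 0.0083
```

```bash
python3 st.py .6
```

```text
t 11.78 p [0.6041 0.0087 0.1307] rad 0.0113 lat 0.0004 yaw 0.586 wz [-0.0001  0.0008] F rad,lat,z [ 2.7 -1.3 -1.7] M [ 0.22 -0.72  0.05] gap 0.0083
```

Slot floor felt at radius 11.8 mm. I back off 0.9 mm and lower towards the pocket.

Emit:
{"method": "send_rows", "body": {"series": [[[0.0009,0.0004,0],[0,0,0.015],0.0],[[0,0,-0.004],[0,0,0],0.0],[[0,0,-0.004],[0,0,0],0.0],[[0,0,-0.003],[0,0,0],0.0],[[0,0,0],[0,0,0],0.0]]}}

```text
clock: 12.4
ee_pos: [0.6047, 0.0091, 0.1186]
eef_rot: [-0.0, 0.955, 0.296, 0.0]
contact_force: [1.4, 1.4, -1.8]
finger_gap: 0.0082
```

```bash
python3 st.py .6
```

```text
t 12.4 p [0.6047 0.0091 0.1186] rad 0.012 lat 0.0004 yaw 0.602 wz [-0.0001  0.0004] F rad,lat,z [ 2.   0.4 -1.8] M [ 0.17 -0.39  0.04] gap 0.0082
```

Emit:
{"method": "send_rows", "body": {"series": [[[0.0003,0.0002,-0.002],[0,0,0],0.0],[[0,0,-0.002],[0,0,0],0.0],[[0,0,-0.002],[0,0,0],0.0],[[0,0,0],[0,0,0],0.0]]}}

```text
clock: 12.9
ee_pos: [0.6049, 0.0092, 0.1122]
eef_rot: [-0.0, 0.955, 0.296, 0.0]
contact_force: [1.3, 0.4, -1.6]
finger_gap: 0.0079
```

```bash
python3 st.py .6
```

```text
t 12.9 p [0.6049 0.0092 0.1122] rad 0.0122 lat 0.0003 yaw 0.602 wz [-0.0001  0.0002] F rad,lat,z [ 1.2 -0.4 -1.6] M [ 0.06 -0.27 -0.03] gap 0.0079
```

Emit:
{"method": "send_rows", "body": {"series": [[[0,0,-0.002],[0,0,0],0.0],[[0,0,-0.002],[0,0,0],0.0],[[0,0,0],[0,0,0],0.0]]}}

```text
clock: 13.28
ee_pos: [0.6049, 0.0092, 0.1079]
eef_rot: [-0.0, 0.955, 0.296, 0.0]
contact_force: [1.8, 1.0, -0.9]
finger_gap: 0.0085
```

```bash
python3 st.py .6
```

```text
t 13.28 p [0.6049 0.0092 0.1079] rad 0.0122 lat 0.0003 yaw 0.602 wz [-0.0001  0.0003] F rad,lat,z [ 2.1 -0.2 -0.9] M [ 0.11 -0.34 -0.02] gap 0.0085
```

The foot is about 6 mm into the pocket with no resistance. I release so it drops the rest of the way.

Emit:
{"method": "send_rows", "body": {"series": [[[0.0003,0.0002,0],[0,0,0],0.0],[[0,0,0],[0,0,0],0.02],[[0,0,0],[0,0,0],0.025],[[0,0,0],[0,0,0],0.025],[[0,0,0.02],[0,0,0],0.03],[[0,0,0.04],[0,0,0],0.03],[[0,0,0.05],[0,0,0],0.05],[[-0.03,0.04,0.0],[0,0,0],0.08],[[-0.03,0.05,0.0],[0,0,0],0.085],[[-0.03,0.05,0.0],[0,0,0],0.085],[[0,0,0],[0,0,0],0.085]]}}

```text
clock: 14.65
ee_pos: [0.5124, 0.1526, 0.222]
eef_rot: [-0.0, 0.955, 0.295, 0.001]
contact_force: [0.6, -0.6, 0.1]
finger_gap: 0.0851
```

```bash
python3 - <<'E'
from h import *
o=bot.get_obs();print(np.round(o["ee_pos"],4),np.round(o["eef_rot"],4))
ts=[]
for n in("scene","top"):
    im=bot.snapshot(n);cv2.imwrite(f"pics/{n}5.png",im)
    c=np.round(proj(n,(.595,.002,.09))[0]).astype(int);r=22 if n=="scene" else 16
    ts.append(cv2.resize(cv2.convertScaleAbs(im[c[1]-r:c[1]+r,c[0]-r:c[0]+r],alpha=1.2),(390,390),interpolation=cv2.INTER_CUBIC))
cv2.imwrite("pics/k5.png",np.hstack(ts))
E
```

```text
[0.5124 0.1526 0.222 ] [-4.000e-04  9.554e-01  2.954e-01  1.200e-03]
```

View pics/k5.png

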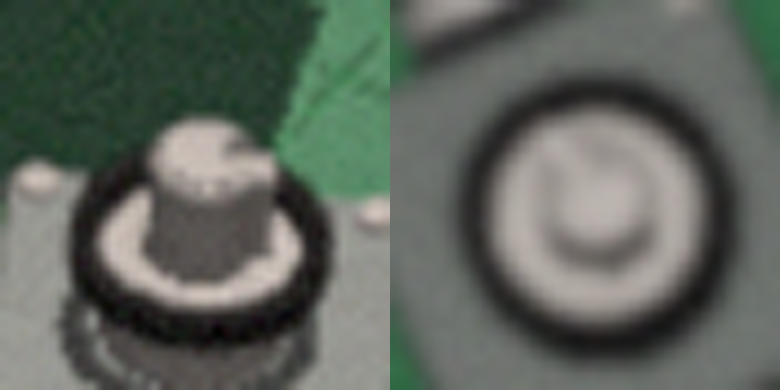

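The key stands in the slot with its top just below the shaft top, at (255,158) in the left crop. A numeric check of its height follows, and the tool now moves over the pulley.

```bash
python3 - <<'E'
from h import *
c=np.round(proj("scene",(.595,.002,.09))[0]).astype(int)
for a in (.5,.6):
  for z in(.100,.107,.114):
    P=[.595+.018*np.cos(a),.002+.018*np.sin(a),z];print(a,z,((proj("scene",P)[0]-c+22.5)*390/44).round())
print(((proj("scene",(.595,.002,.106))[0]-c+22.5)*390/44).round())
E
```

```text
0.5 0.1 [269. 175.]
0.5 0.107 [271. 156.]
0.5 0.114 [273. 137.]
0.6 0.1 [269. 170.]
0.6 0.107 [271. 151.]
0.6 0.114 [273. 132.]
[204. 154.]
```

```bash
python3 - <<'E'
from fit import *
im=cv2.imread("pics/scene5.png");c=np.round(proj("scene",(.595,.002,.09))[0]).astype(int)
win=(c[0]-10,c[1]-10,26,24)
def mk(z,s):
    g=gear([0,0,0,s]);k=rect(.0055,.0195,-.005,.005)
    def R(L):return (L[0],rot(L[1],s))
    base=g[3:8]
    return base+[("poly",g[8][1]),("poly",rot(at(rect(.005,.0147,-.0055,.0055),.106),s)),R(prism(rect(.013,.0195,-.005,.005),.07,z)),R(("poly",at(k,z)))]
for z in(.097,.1,.103,.106,.109,.112):
    b=min((minimize(lambda p:cost("scene",im,lambda q:mk(z,p[2]),[p[0],p[1],.45],win),[.595,.002,s],method="Nelder-Mead",options=dict(initial_simplex=[[.595,.002,s],[.598,.002,s],[.595,.005,s],[.595,.002,s+.06]],maxiter=80)) for s in(.05,.15)),key=lambda r:r.fun)
    print(z,b.x.round(4),round(b.fun,1))
E
```

```text
0.097 [0.5946 0.004  0.1884] 441.5
0.1 [0.5946 0.004  0.1547] 437.4
0.103 [0.5945 0.004  0.0617] 453.3
0.106 [0.5946 0.0039 0.0724] 487.1
0.109 [0.5947 0.0041 0.0444] 466.7
0.112 [0.5947 0.004  0.1607] 452.3
```

The fit is best at key top z = 0.100 (seated) and shaft yaw 0.605. I move over the pulley with tool yaw 0.

Emit:
{"method": "send_rows", "body": {"series": [[[-0.01,0.022,0],[0,0,-0.15],0.085],[[-0.01,0.022,0],[0,0,-0.15],0.085],[[-0.008,0.02,0],[0,0,-0.15],0.085],[[-0.003,0.004,-0.03],[0,0,-0.15],0.085],[[0,0,-0.05],[0,0,0],0.085],[[0,0,-0.05],[0,0,0],0.085],[[0,0,0],[0,0,0],0.085],[[0,0,0],[0,0,0],0.085]]}}

```text
clock: 15.75
ee_pos: [0.5134, 0.1005, 0.0901]
eef_rot: [-0.047, 0.996, 0.07, -0.002]
contact_force: [0.7, -0.1, 0.2]
finger_gap: 0.0847
```

```bash
python3 st.py 0
```

```text
t 15.75 p [0.5134 0.1005 0.0901] rad -0.0816 lat 0.0985 yaw 0.141 wz [-0.0467 -0.0019] F rad,lat,z [ 0.7 -0.1  0.2] M [-0.07 -0.03 -0.01] gap 0.0847
```

```bash
python3 -c "
from station import bot;o=bot.get_obs();print([round(x,3) for x in o['qpos']],o['ee_pos'],o['contact_force'],o['joint_vel'])"
```

```text
[np.float64(0.137), np.float64(0.327), np.float64(-0.253), np.float64(0.989), np.float64(0.093), np.float64(3.137)] [0.5134002  0.10046818 0.09013522] [ 0.66571423 -0.13181963  0.24865561] [-0.01088125  0.01198061 -0.01072878  0.00067686 -0.00012456 -0.00275532]
```

Joint 6 hit its limit, because q6 = q1 + π − yaw. I take the half-turn-equivalent grasp (tool yaw π) instead, first rising, levelling and turning the other way.

Emit:
{"method": "send_rows", "body": {"series": [[[-0.002,0.012,0.02],[-0.045,-0.005,0.16],0.085],[[-0.002,0.012,0.02],[-0.045,-0.005,0.16],0.085],[[-0.003,0.014,0.02],[0,0,0.187],0.085],[[-0.003,0.014,0],[0,0,0.187],0.085],[[-0.003,0.014,0],[0,0,0.187],0.085],[[-0.003,0.014,0],[0,0,0.187],0.085],[[-0.003,0.014,0],[0,0,0.187],0.085],[[-0.003,0.013,0],[0,0,0.187],0.085],[[-0.003,0.013,0],[0,0,0.187],0.085],[[0,0,0],[0,0,0.187],0.085],[[0,0,0],[0,0,0.187],0.085],[[0,0,0],[0,0,0.187],0.085],[[0,0,0],[0,0,0.187],0.085],[[0,0,0],[0,0,0.187],0.085]]}}

```text
clock: 17.5
ee_pos: [0.5015, 0.2286, 0.1878]
eef_rot: [0.005, 0.211, 0.977, 0.014]
contact_force: [0.7, 0.7, 0.3]
finger_gap: 0.0849
```

```bash
sed -i 's/print("t"/print("qpos",np.round(o["qpos"],2));print("t"/' st.py; python3 st.py 0
```

```text
qpos [ 0.42  0.31 -0.02  1.22  0.02  0.84]
t 17.5 p [0.5015 0.2286 0.1878] rad -0.0935 lat 0.2266 yaw 2.717 wz [0.0046 0.0143] F rad,lat,z [0.7 0.7 0.3] M [ 0.02 -0.01  0.  ] gap 0.0849
```

Emit:
{"method": "send_rows", "body": {"series": [[[-0.007,-0.0025,-0.02],[-0.012,0.008,0.14],0.085],[[-0.007,-0.0025,-0.03],[-0.012,0.008,0.14],0.085],[[-0.007,-0.0025,-0.03],[0,0,0.14],0.085],[[0,0,-0.02],[0,0,0],0.085],[[0,0,0],[0,0,0],0.085],[[0,0,0],[0,0,0],0.085]]}}

```text
clock: 18.25
ee_pos: [0.4871, 0.2237, 0.0998]
eef_rot: [0.005, -0.007, 1.0, 0.006]
contact_force: [0.6, -0.1, 0.9]
finger_gap: 0.0847
```

```bash
python3 st.py 0; python3 - <<'E'
from fit import *
im=cv2.imread("pics/top0.png")
for s in np.arange(-.09,.1,.03):print(round(s,2),round(cost("top",im,hub,[.4808,.2208,s],(196,208,28,27)),2))
E
```

```text
qpos [ 0.43  0.33 -0.21  1.01  0.01  0.41]
t 18.25 p [0.4871 0.2237 0.0998] rad -0.1079 lat 0.2217 yaw 3.155 wz [0.0051 0.0058] F rad,lat,z [ 0.6 -0.1  0.9] M [-0.    0.03 -0.03] gap 0.0847
-0.09 88.86
-0.06 85.42
-0.03 84.18
0.0 85.11
0.03 86.08
0.06 90.28
0.09 97.75
```

Emit:
{"method": "send_rows", "body": {"series": [[[-0.006,-0.0027,-0.02],[-0.012,0.01,-0.02],0.085],[[0,0,-0.03],[0,0,0],0.085],[[0,0,-0.02],[0,0,0],0.085],[[0,0,0],[0,0,0],0.085],[[0,0,0],[0,0,0],0.085]]}}

```text
clock: 18.88
ee_pos: [0.4818, 0.2213, 0.0294]
eef_rot: [0.001, 0.006, 1.0, -0.0]
contact_force: [0.3, -0.0, -0.8]
finger_gap: 0.0849
```

```bash
python3 st.py 0
```

```text
qpos [ 0.43  0.4  -0.31  0.86 -0.    0.44]
t 18.88 p [0.4818 0.2213 0.0294] rad -0.1132 lat 0.2193 yaw 3.13 wz [ 0.0013 -0.0004] F rad,lat,z [ 0.3 -0.  -0.8] M [-0.01 -0.01  0.01] gap 0.0849
```

Emit:
{"method": "send_rows", "body": {"series": [[[-0.0008,-0.0004,-0.01],[0,0.002,0],0.085],[[0,0,0],[0,0,0],0.065],[[0,0,0],[0,0,0],0.05],[[0,0,0],[0,0,0],0.04],[[0,0,0],[0,0,0],0.04],[[0,0,0],[0,0,0],0.04]], "grip_force": 70}}

```text
clock: 19.62
ee_pos: [0.4818, 0.2212, 0.0204]
eef_rot: [0.001, 0.006, 1.0, 0.0]
contact_force: [-0.3, -0.3, -0.6]
finger_gap: 0.0488
```

```bash
python3 st.py 0
```

```text
qpos [ 0.43  0.41 -0.33  0.83 -0.    0.44]
t 19.62 p [0.4818 0.2212 0.0204] rad -0.1132 lat 0.2192 yaw 3.13 wz [0.0012 0.    ] F rad,lat,z [-0.3 -0.3 -0.6] M [ 0.03 -0.04 -0.  ] gap 0.0488
```

Emit:
{"method": "send_rows", "body": {"series": [[[0,0,0.01],[0,0,0],0.04],[[0,0,0.03],[0,0,0],0.04],[[0,0,0.05],[0,0,0],0.04],[[0,0,0.045],[0,0,0],0.04],[[0,0,0],[0,0,0],0.04],[[0,0,0],[0,0,0],0.04]]}}

```text
clock: 20.38
ee_pos: [0.4798, 0.2203, 0.1603]
eef_rot: [-0.0, 0.006, 1.0, -0.001]
contact_force: [-1.1, -0.2, -4.7]
finger_gap: 0.0485
```

```bash
python3 st.py 0;  python3 - <<'E'
from fit import *
o=bot.get_obs();p=o["ee_pos"];n="scene";im=bot.snapshot(n);cv2.imwrite("pics/scene6.png",im)
c=np.round(proj(n,[p[0],p[1],p[2]-.01])[0]).astype(int);r=30
# full-view fit of wheel part only
z=p[2]-.0204
t=cv2.resize(cv2.convertScaleAbs(im[c[1]-r:c[1]+r,c[0]-r:c[0]+r],alpha=1.3),(540,540),interpolation=cv2.INTER_CUBIC)
for dz in(0,.015):
    u=(proj(n,at(circ(.05),z+dz)+[p[0],p[1],0])-c+r+.5)*9;cv2.polylines(t,[np.round(u).astype(np.int32)],True,(0,0,255),1)
cv2.imwrite("pics/k6.png",t)
E
```

```text
qpos [ 0.43  0.29 -0.11  1.17 -0.    0.44]
t 20.38 p [0.4798 0.2203 0.1603] rad -0.1152 lat 0.2183 yaw 3.13 wz [-0.     -0.0006] F rad,lat,z [-1.1 -0.2 -4.7] M [-0.05 -0.01 -0.04] gap 0.0485
```

View pics/k6.png

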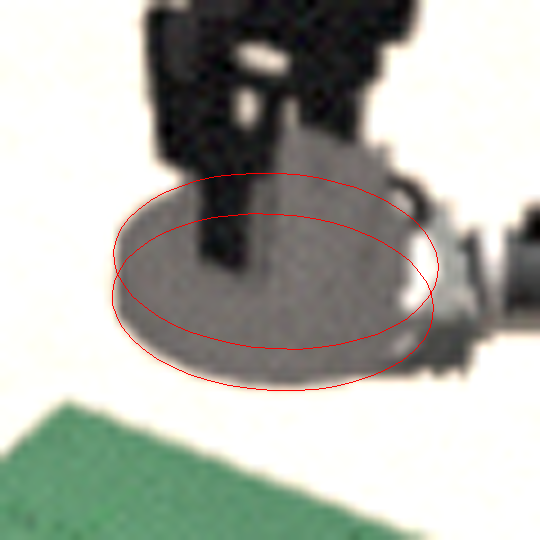

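The pulley is held level and centred on the TCP, with the outline matching within about 1 px and a weight of 4.7 N. I carry it over the shaft and turn to 0.61.

Emit:
{"method": "send_rows", "body": {"series": [[[0.0144,-0.0273,0],[0,0,0.0775],0.04],[[0.0144,-0.0273,0],[0,0,0.0775],0.04],[[0.0144,-0.0273,0],[0,0,0.0775],0.04],[[0.0144,-0.0273,0],[0,0,0.0775],0.04],[[0.0144,-0.0273,0],[0,0,0.0775],0.04],[[0.0144,-0.0273,0],[0,0,0.0775],0.04],[[0.0144,-0.0253,0],[0,0,0.0775],0.04],[[0.0115,-0.0203,0],[0,0,0.07],0.04],[[0,0,0],[0,0,0],0.04],[[0,0,0],[0,0,0],0.04]]}}

```text
clock: 21.68
ee_pos: [0.5877, 0.0034, 0.1463]
eef_rot: [-0.01, -0.306, 0.952, -0.001]
contact_force: [-0.1, 1.1, -4.6]
finger_gap: 0.0488
```

```bash
python3 st.py .61
```

```text
qpos [ 0.01  0.44  0.06  1.22 -0.01 -0.61]
t 21.68 p [0.5877 0.0034 0.1463] rad -0.0052 lat 0.0053 yaw 3.763 wz [-0.0105 -0.0007] F rad,lat,z [ 0.6  0.9 -4.6] M [ 0.02 -0.09 -0.01] gap 0.0488
```

Emit:
{"method": "send_rows", "body": {"series": [[[0.0073,-0.0014,0],[0.008,-0.02,-0.011],0.04],[[0,0,0],[0,0,0],0.04],[[0,0,0],[0,0,0],0.04]]}}

```text
clock: 22.05
ee_pos: [0.5947, 0.0033, 0.1458]
eef_rot: [0.001, -0.3, 0.954, 0.0]
contact_force: [-0.4, -0.9, -4.3]
finger_gap: 0.0484
```

```bash
python3 st.py .61
```

```text
qpos [ 0.    0.43  0.06  1.19  0.   -0.61]
t 22.05 p [0.5947 0.0033 0.1458] rad 0.0005 lat 0.0012 yaw 3.752 wz [0.0006 0.0005] F rad,lat,z [-0.8 -0.5 -4.3] M [ 0.01  0.02 -0.02] gap 0.0484
```

Emit:
{"method": "send_rows", "body": {"series": [[[0.0003,-0.0013,-0.006],[0,0,0],0.04],[[0,0,-0.006],[0,0,0],0.04],[[0,0,-0.003],[0,0,0],0.04],[[0,0,-0.002],[0,0,0],0.04],[[0,0,-0.002],[0,0,0],0.04],[[0,0,0],[0,0,0],0.04]]}}

```text
clock: 22.8
ee_pos: [0.5948, 0.0022, 0.1253]
eef_rot: [0.0, -0.3, 0.954, 0.001]
contact_force: [-0.6, -0.5, -5.4]
finger_gap: 0.0489
```

```bash
python3 st.py .61
```

```text
qpos [ 0.    0.44  0.02  1.15  0.   -0.61]
t 22.8 p [0.5948 0.0022 0.1253] rad -0.0001 lat 0.0003 yaw 3.752 wz [0.0004 0.0005] F rad,lat,z [-0.8 -0.  -5.4] M [0.01 0.03 0.04] gap 0.0489
```

Underside at 0.105 with no resistance, so it is centred. Continuing down over the key top at 0.100.

Emit:
{"method": "send_rows", "body": {"series": [[[0,0,-0.002],[0,0,0],0.04],[[0,0,-0.002],[0,0,0],0.04],[[0,0,-0.001],[0,0,0],0.04],[[0,0,0],[0,0,0],0.04]]}}

```text
clock: 23.3
ee_pos: [0.5953, 0.0023, 0.1204]
eef_rot: [0.001, -0.301, 0.954, 0.0]
contact_force: [1.0, 0.5, -4.3]
finger_gap: 0.0486
```

```bash
python3 st.py .61
```

```text
qpos [ 0.    0.45  0.01  1.13  0.   -0.61]
t 23.3 p [0.5953 0.0023 0.1204] rad 0.0004 lat 0.0001 yaw 3.752 wz [0.0011 0.0005] F rad,lat,z [ 1.1 -0.2 -4.3] M [ 0.08 -0.16  0.03] gap 0.0486
```

Emit:
{"method": "send_rows", "body": {"series": [[[0,0,-0.001],[0,0,0],0.04],[[0,0,-0.001],[0,0,0],0.04],[[0,0,-0.001],[0,0,0],0.04],[[0,0,0],[0,0,0],0.04]]}}

```text
clock: 23.8
ee_pos: [0.5953, 0.0024, 0.1172]
eef_rot: [0.001, -0.301, 0.954, 0.0]
contact_force: [1.1, 0.8, -5.2]
finger_gap: 0.0487
```

```bash
python3 st.py .61
```

```text
qpos [ 0.    0.45  0.01  1.13  0.   -0.61]
t 23.8 p [0.5953 0.0024 0.1172] rad 0.0005 lat 0.0001 yaw 3.752 wz [0.0011 0.0005] F rad,lat,z [ 1.3 -0.  -5.2] M [ 0.11 -0.18 -0.01] gap 0.0487
```

Emit:
{"method": "send_rows", "body": {"series": [[[-0.0002,0,-0.0015],[0,0,0],0.04],[[0,0,-0.0015],[0,0,0],0.04],[[0,0,-0.002],[0,0,0],0.04],[[0,0,-0.002],[0,0,0],0.04],[[0,0,0],[0,0,0],0.04]]}}

```text
clock: 24.42
ee_pos: [0.5953, 0.0024, 0.1098]
eef_rot: [0.001, -0.301, 0.954, 0.0]
contact_force: [1.2, 0.9, -6.9]
finger_gap: 0.0483
```

```bash
python3 st.py .61
```

```text
qpos [ 0.    0.45 -0.01  1.11  0.   -0.61]
t 24.43 p [0.5953 0.0024 0.1098] rad 0.0005 lat 0.0001 yaw 3.752 wz [0.0013 0.0005] F rad,lat,z [ 1.5  0.1 -6.9] M [ 0.2  -0.41 -0.02] gap 0.0483
```

Emit:
{"method": "send_rows", "body": {"series": [[[0.0003,0.0002,-0.002],[-0.002,0.002,0],0.04],[[0,0,-0.002],[0,0,0],0.04],[[0,0,-0.002],[0,0,0],0.04],[[0,0,-0.002],[0,0,0],0.04],[[0,0,-0.002],[0,0,0],0.04],[[0,0,-0.002],[0,0,0],0.04],[[0,0,0],[0,0,0],0.04]]}}

```text
clock: 25.3
ee_pos: [0.5954, 0.0025, 0.0967]
eef_rot: [-0.0, -0.301, 0.954, -0.0]
contact_force: [1.6, 0.3, -5.7]
finger_gap: 0.0488
```

```bash
python3 st.py .61
```

```text
qpos [ 0.    0.46 -0.03  1.08 -0.   -0.61]
t 25.3 p [0.5954 0.0025 0.0967] rad 0.0006 lat 0.0002 yaw 3.752 wz [-0.0003 -0.0003] F rad,lat,z [ 1.4 -0.7 -5.7] M [ 0.09 -0.29 -0.05] gap 0.0488
```

Emit:
{"method": "send_rows", "body": {"series": [[[0,0,-0.001],[0,0,0],0.04],[[0,0,-0.001],[0,0,0],0.04],[[0,0,-0.001],[0,0,0],0.04]], "grip_force": 100}}

```text
clock: 25.68
ee_pos: [0.5954, 0.0025, 0.0947]
eef_rot: [0.0, -0.3, 0.954, -0.0]
contact_force: [-3.5, 0.3, 5.2]
finger_gap: 0.0483
```

```bash
python3 st.py .61
```

```text
qpos [ 0.    0.46 -0.03  1.08 -0.   -0.61]
t 25.68 p [0.5954 0.0025 0.0947] rad 0.0006 lat 0.0001 yaw 3.752 wz [ 0.0001 -0.0004] F rad,lat,z [-2.7  2.3  5.2] M [0.1  0.71 0.07] gap 0.0483
```

The ring is being pushed, with about 10 N net. Continuing.

Emit:
{"method": "send_rows", "body": {"series": [[[0,0,-0.001],[0,0,0],0.04],[[0,0,-0.001],[0,0,0],0.04],[[0,0,-0.001],[0,0,0],0.04]]}}

```text
clock: 26.05
ee_pos: [0.5954, 0.0025, 0.0919]
eef_rot: [0.0, -0.3, 0.954, -0.0]
contact_force: [-3.2, 0.6, 4.9]
finger_gap: 0.048
```

```bash
python3 st.py .61
```

```text
qpos [ 0.    0.47 -0.03  1.07 -0.   -0.61]
t 26.05 p [0.5954 0.0025 0.0919] rad 0.0006 lat 0.0001 yaw 3.752 wz [ 0.0002 -0.0004] F rad,lat,z [-2.3  2.3  4.9] M [0.14 0.69 0.05] gap 0.048
```

Emit:
{"method": "send_rows", "body": {"series": [[[0,0,-0.001],[0,0,0],0.04],[[0,0,-0.001],[0,0,0],0.04]]}}

```text
clock: 26.3
ee_pos: [0.5955, 0.0024, 0.0905]
eef_rot: [0.0, -0.3, 0.954, -0.0]
contact_force: [-12.1, 0.7, 27.6]
finger_gap: 0.0484
```

```bash
python3 st.py .61
```

```text
qpos [ 0.    0.47 -0.04  1.07 -0.   -0.61]
t 26.3 p [0.5955 0.0024 0.0905] rad 0.0007 lat 0.0001 yaw 3.752 wz [ 0.0005 -0.0005] F rad,lat,z [-9.5  7.5 27.6] M [0.25 2.57 0.01] gap 0.0484
```

Home: z = 0.0905 with the force rising sharply to 28 N. I check how the hold behaves, easing the sideways load.

Emit:
{"method": "send_rows", "body": {"series": [[[-0.0004,0.0,-0.0006],[0,0,0],0.04]]}}

```text
clock: 26.42
ee_pos: [0.5954, 0.0025, 0.0906]
eef_rot: [0.001, -0.3, 0.954, -0.001]
contact_force: [-3.5, 0.2, 11.9]
finger_gap: 0.0482
```

```bash
python3 st.py .61
```

```text
qpos [ 0.    0.47 -0.04  1.06 -0.   -0.61]
t 26.43 p [0.5954 0.0025 0.0906] rad 0.0006 lat 0.0001 yaw 3.752 wz [ 0.001  -0.0006] F rad,lat,z [-2.7  2.1 11.9] M [ 0.24  0.81 -0.  ] gap 0.0482
```

Emit:
{"method": "send_rows", "body": {"series": [[[-0.0002,0,-0.0011],[0,0,0],0.04],[[-0.0002,0,-0.0011],[0,0,0],0.04]]}}

```text
clock: 26.68
ee_pos: [0.5955, 0.0025, 0.0905]
eef_rot: [0.002, -0.3, 0.954, -0.001]
contact_force: [-9.8, 0.2, 22.5]
finger_gap: 0.0483
```

```bash
python3 st.py .61
```

```text
qpos [ 0.    0.46 -0.04  1.06 -0.   -0.61]
t 26.68 p [0.5955 0.0025 0.0905] rad 0.0007 lat 0.0001 yaw 3.752 wz [ 0.0021 -0.0009] F rad,lat,z [-7.9  5.7 22.5] M [ 0.31  2.31 -0.01] gap 0.0483
```

Emit:
{"method": "send_rows", "body": {"series": [[[-0.0003,0,-0.0012],[0,0.003,0],0.04],[[-0.0003,0,-0.0012],[0,0.001,0],0.04],[[-0.0003,0,-0.0012],[0,0.001,0],0.04],[[-0.0003,0,-0.0012],[0,0.001,0],0.04]]}}

```text
clock: 27.18
ee_pos: [0.5955, 0.0025, 0.0905]
eef_rot: [0.002, -0.3, 0.954, -0.001]
contact_force: [-8.2, -0.4, 21.7]
finger_gap: 0.0479
```

```bash
python3 st.py .61
```

```text
qpos [ 0.    0.46 -0.04  1.06 -0.   -0.61]
t 27.18 p [0.5955 0.0025 0.0905] rad 0.0007 lat 0.0001 yaw 3.752 wz [ 0.0019 -0.0006] F rad,lat,z [-6.9  4.4 21.7] M [0.23 2.   0.04] gap 0.0479
```

Emit:
{"method": "send_rows", "body": {"series": [[[-0.0003,0,-0.0013],[0,0.001,0],0.04],[[-0.0003,0,-0.0013],[0,0.001,0],0.04],[[-0.0003,0,-0.0013],[0,0.001,0],0.04],[[-0.0003,0,-0.0013],[0,0.001,0],0.04],[[-0.0003,0,-0.0013],[0,0.001,0],0.04],[[-0.0003,0,-0.0013],[0,0.001,0],0.04],[[-0.0003,0,-0.0013],[0,0.001,0],0.04]]}}

```text
clock: 28.05
ee_pos: [0.5955, 0.0025, 0.0906]
eef_rot: [0.003, -0.3, 0.954, -0.001]
contact_force: [-10.0, -0.4, 23.5]
finger_gap: 0.0483
```

```bash
python3 st.py .61
```

```text
qpos [ 0.    0.46 -0.04  1.06  0.   -0.61]
t 28.05 p [0.5955 0.0025 0.0906] rad 0.0007 lat 0.0001 yaw 3.752 wz [ 0.0033 -0.0008] F rad,lat,z [-8.5  5.4 23.5] M [0.27 2.31 0.05] gap 0.0483
```

Held about 1.4 s at 22–28 N. I relax, open and withdraw straight up.

Emit:
{"method": "send_rows", "body": {"series": [[[0,0,0],[0,0,0],0.048],[[0,0,0],[0,0,0],0.055],[[0,0,0],[0,0,0],0.07],[[0,0,0],[0,0,0],0.085],[[0,0,0],[0,0,0],0.085],[[0,0,0],[0,0,0],0.085],[[0,0,0.02],[0,0,0],0.085],[[0,0,0.04],[0,0,0],0.085],[[0,0,0.05],[0,0,0],0.085],[[-0.03,0.05,0.02],[0,0,0],0.085],[[-0.03,0.05,0],[0,0,0],0.085],[[-0.03,0.05,0],[0,0,0],0.085],[[0,0,0],[0,0,0],0.085]]}}

```text
clock: 29.68
ee_pos: [0.5027, 0.1561, 0.2238]
eef_rot: [0.004, -0.3, 0.954, -0.0]
contact_force: [0.7, -0.6, 0.2]
finger_gap: 0.0848
```

```bash
python3 st.py .61; python3 - <<'E'
from fit import *
ts=[]
for n in("scene","top"):
    im=bot.snapshot(n);cv2.imwrite(f"pics/{n}7.png",im)
    c=np.round(proj(n,(.595,.002,.09))[0]).astype(int);r=30
    ts.append(cv2.resize(im[c[1]-r:c[1]+r,c[0]-r:c[0]+r],(390,390),interpolation=cv2.INTER_CUBIC))
    w=(c[0]-18,c[1]-17,37,34)
    for z in(.064,.067,.07,.073,.076):
        lay=lambda p:gear([0,0,0,0])[:3]+[prism(circ(.027),.04,.07)]+hub(p,z)
        r_=minimize(lambda p:cost(n,im,lay,[p[0],p[1],.61],w),[.595,.002],method="Nelder-Mead",options=dict(initial_simplex=[[.595,.002],[.599,.002],[.595,.006]],maxiter=60));print(n,z,r_.x.round(4),round(r_.fun,1))
cv2.imwrite("pics/k7.png",np.hstack(ts))
E
```

```text
qpos [ 0.3   0.26  0.01  1.31 -0.   -0.31]
t 29.68 p [0.5027 0.1561 0.2238] rad 0.0126 lat 0.1792 yaw 3.75 wz [ 0.004  -0.0003] F rad,lat,z [ 0.2 -0.9  0.2] M [-0.03 -0.04  0.01] gap 0.0848
scene 0.064 [0.5917 0.009 ] 189.2
scene 0.067 [0.5934 0.006 ] 179.0
scene 0.07 [0.5948 0.0034] 174.1
scene 0.073 [5.963e-01 4.000e-04] 174.6
scene 0.076 [ 0.598  -0.0026] 180.1
top 0.064 [0.5961 0.0008] 119.3
top 0.067 [0.5953 0.001 ] 117.2
top 0.07 [0.595  0.0011] 119.5
top 0.073 [0.5946 0.0011] 118.4
top 0.076 [0.5945 0.0008] 117.7
```

View pics/k7.png

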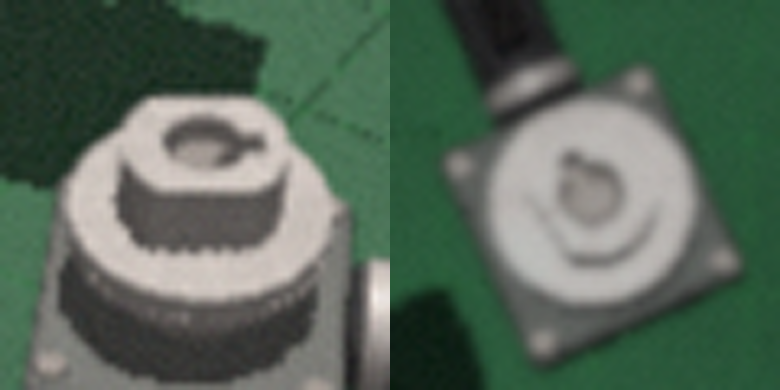

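The pulley sits level on the shoulder, with the shaft end recessed in the bore at (200,150) of the left crop and the keyway towards the motor side. The scene fit is best at z = 0.070 and the gripper is clear, so I hand in.

```bash
python3 -c "
from station import bot;print(bot.hand_in())"
```

```text
the job is handed in; nothing more can be done
None
```

The key is in the slot and the pulley is on over it. I handed the job in at about 30 s on the robot's clock, with the gripper open and clear of everything.

- **Key:** I felt along the shaft's side until the key entered the slot, with the shaft standing at about 0.15 rad of its play. I lowered it 6 mm into the pocket with no vertical resistance and let it drop. The picture fit puts its top at z = 0.100, which is the bottomed position. That fit alone is only good to about 3 mm, but the pulley later passed over the key without resistance.
- **Pulley:** It went over the shaft and key with no resistance and pushed the ring down at about 10 N. It stopped hard at the height expected for home.
- **Hold and release:** I held it for about 1.5 s at 22–24 N measured, with a first touch of 28 N, then let go. The sideways force during the hold reached about 12 N.
- **Last checks:** The scene camera fit puts the pulley's underside at z = 0.070, which is home. The top camera could not tell its height. The final crop shows it level, with the shaft end inside the bore. I did not measure the ring directly.
- **One mishap:** On the way to the pulley, the last joint reached its range limit, so the arm stopped about 12 cm short of the pulley with the tool tilted. It touched nothing, and I used the half-turn grasp instead.
- **Other objects:** I never reached for the round pin, jar, bowl or tower, but did not photograph them again at the end.

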